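# Zero the colour reader and hold the reference tile over its window

## Robot

A 6-joint arm with a two-finger parallel gripper is mounted at the origin on the work surface. World frame = base frame: x ahead of the robot, y to its left, z up, the work surface at z = 0. Lengths are in m, angles in rad, forces in N, time in s.
With the tool pointing down it reaches from about 0.275 to 0.875 m from the base axis. Payload 12.5 kg.
Tool frame: the origin (TCP) lies midway between the tips of the shut fingers; the grasp point (between the pads) lies 19 mm behind it; z points along the fingers, y is the line along which they close (so a half turn about z gives the same grasp; the last joint's range is limited). The gripper opens to 85 mm and grips with 20 to 120 N. Pads are 22 mm wide; open, the fingers measure 114 mm over their backs; the gripper's body (76 mm by 85 mm) begins 54 mm behind the grasp point. The pads swing forward as they close: fully open they stand 13 mm farther back than shut.
Start: joints at [-0.085, 0.351, 1.652, -0, 1.139, -0.085], TCP at [0.55, 0, 0.231] pointing down, gripper open.
Joint ranges: [-2.75, 2.75], [-0.79, 2.1], [0.01, 2.65], [-1.57, 4.71], [0.07, 3.14], [-2.87, 2.87]. Speed limits (rad/s): [2.22, 2.22, 2.79, 3.14, 3.14, 3.14].

## Interface

Orientations are given as a 3x3 rotation matrix whose columns are the frame's x, y, z axes.
In Python, from rig import manip gives the robot as it stands.
- The arm moves only by the shell command python3 -m handwheel 'ROWS' [FORCE]. ROWS is JSON, a list that holds one entry, the list of rows, each a list of 7 numbers: the finger opening in m, from 0 to 0.0854, then the shift along the tool's x, y, z in m, then the turn, a rotation vector about the tool's x, y, z in degrees. A call has exactly 5 rows; each row shifts and turns the commanded pose from where the row before left it, along the tool's axes as they then stand; what a row does not reach is not made up. A row lasts 1/10 s, in which the tool goes at most 50 mm and 8.59 degrees, less where a joint would pass 70% of its speed; a pose out of reach is approached as far as the arm can. A call with a gripper value outside its range is refused whole. The fingers move at their own pace and stop on an object; FORCE is the grip in N (left out, the last holds). Time passes only in rows, so rows that do not move let the fingers close, or fill a call up. It gives the time, the measured TCP pose, the force, the opening and the grip force at its end, in the units of the state.
- manip.observe(): the state, without advancing time (a new reading comes with each control period).
- manip.snapshot(name): name is "scene" or "side" or "wrist"; returns the picture (384x512x3 uint8, red, green, blue); there is no depth.
- manip.camera_params(name): a dict with "intrinsics" (3x3 intrinsics, pixels), "k1" (the pictures are not rectified: a ray, as slopes to the right and down, at radius r is drawn at 1 + k1 r^2 times it, then the intrinsics apply), "cam_to_world" (4x4, takes a point from camera to world coordinates). Camera axes: x right, y down, z forward; pixel columns grow to the right and rows downward; lengths in m; the calibration is good to about 2 mm. A picture is of the moment at which its call begins: read the wrist's pose just before it. camera_params takes no time and is no camera call; for the wrist camera it gives the pose at the moment of the call.
- manip.hand_in(): hands the job in; it is judged then, once.
The state is a dict: "time_s": time; "joint_pos": joint angles; "joint_vel": joint speeds; "joint_efforts": joint torques, N m; "tcp_pos": TCP position; "eef_rot": TCP orientation; "contact_force": force on the tool from outside, world axes, zero at the start; "ft_torque": the same for the moment, N m; "finger_gap": opening from 0.0 (shut) to 1.0 (fully open); "finger_force": force on a finger pad.
Only numpy, scipy, OpenCV 4.12 (cv2) and the standard library are available. Lean on these libraries where they do the work, as an engineer would, in place of code of your own. Each camera call takes 0.05 s, during which the arm holds its last target. There are 200 camera calls.

## Task

Take the colour reader's dark reading by pulling its red shutter knob fully out until it stops and pushing it fully home again. Then pick up the reference tile by its black grip, bring it across the glassware without disturbing the rack, flask or beaker, and hold it level and still about 1 cm above the blue reading window, centred on it and with the long sides parallel; the tile must never touch the reader. Finish while still holding the tile there in the gripper, do not put it down.

Things in the scene. Friction and masses are not known exactly. Their poses are not given: they have to be found in the camera images.
- reader: Colour reader, a white box 180 x 150 mm and 82 mm high, fixed to the bench. Origin: centre of its underside, on the bench. x points away from the red knob's face (the knob sticks out of the -x face, pulling it goes along -x), y across, z up. A 2 mm high black bezel 100 x 75 mm on top surrounds the window.
- window (a point): Centre of the blue reading window's upper face, a rectangle 70 mm (reader x) by 45 mm (reader y), flat on the top of the reader 84 mm above the bench, 20 mm towards the knob from the reader's centre. Axes as the reader's.
- shutter (a joint): Shutter slide: 0 = home, 0.030 m = fully out. Hard stops at both ends. It drags with about 3 N of friction and stays where it is left.
- shutter_knob (a point): Middle of the red shutter knob, an upright cylinder 20 mm in diameter and 36 mm tall (its top 18 mm above this point), on a flat horizontal steel stem 10 mm wide and 6 mm thick. This point is 62 mm above the bench and, at home, 40 mm out from the reader's face (reader x = -130 mm, y = 0). It moves with the slide, along the reader's -x as it is pulled. Can be pinched from above, across reader y.
- tile: Reference tile, 0.10 to 0.21 kg: a plate 70 mm (x) by 45 mm (y) and 8 mm thick, white below and yellow on top, with an upright black grip in its middle, 40 mm (x) by 14 mm (y), rising to 54 mm above the underside. Origin: centre of the underside, z up. It lies on a brown cork mat 4 mm thick (150 x 130 mm). Either way round is the same.
- rack: Wooden test-tube rack with four stoppered tubes, one rigid loose piece: 170 mm (x) by 60 mm (y), stopper tops 142 mm above the bench. Origin: centre of the underside. Stands between tile and reader; bystander.
- flask: Stoppered conical flask, 76 mm across the foot, 127 mm tall, loose. Origin: centre of the underside. Bystander.
- beaker: Empty clear plastic beaker, 68 mm across the rim, 85 mm tall, loose. Origin: centre of the underside. Bystander.
Mind the look-alikes: they are no part of the job. There is more than one size of the tile; the one meant has the size given above.

How it is judged:
On the way, in this order (a step that is already met when the one before it is completed fails the run):
1. the shutter knob is pulled fully out (value of joint shutter above 0.026 m), for 0.1 s.
2. the shutter knob is pushed fully home (value of joint shutter below 0.004 m), for 0.2 s.
3. the tile is lifted in the gripper (height (world z) of tile above 0.03 m and contact force between tile and the fingers above 0.5 N), for 0.2 s.
At the end, for the whole second after the job is handed in: Gripper holds the tile at rest and level (0.12 rad), underside 3 to 18 mm above the window, within 10 mm of its centre and 0.15 rad of its long sides, not touching the reader; shutter home within 4 mm; rack, flask, beaker upright, within 15 mm of their starts (z of tile in the frame of window between 0.003 and 0.018 m and horizontal distance between tile and window below 0.01 m and angle between the x axis of tile and the x axis of window, either way round below 0.15 rad and angle between tile's own z axis and vertical below 0.12 rad and contact force between tile and the fingers above 0.5 N and contact force between tile and reader below 0.2 N and linear speed of tile below 0.02 m/s and value of joint shutter below 0.004 m and distance of each of rack, flask, beaker from where it was at the start of the episode below 0.015 m and angle between each of rack, flask, beaker's own z axis and vertical below 0.15 rad); the arm keeps its last pose, push and grip.
It fails at once if the tile touches the reader (contact force between tile and reader above 0.3 N).
It fails at once if the rack, flask or beaker is shifted by more than 15 mm or tipped (not (distance of each of rack, flask, beaker from where it was at the start of the episode below 0.015 m and angle between each of rack, flask, beaker's own z axis and vertical below 0.15 rad)).
It also fails if it takes over 58 s, if anything falls off the work surface, if the arm or the gripper's body presses on something with over 40 N, if the wrist force passes 120 N, or if a joint passes its speed limit or range.

## Working session

There is one attempt and no reset: what is moved stays moved. The work goes in short steps, Python scripts to look and compute and a shell command to move; the robot and the scene stay as the last step left them, time stands still between calls to the robot, and variables do not carry over. Pictures are saved under pics/ and viewed, at most 10 in all, crops included, and the job is handed in when it is done.

```bash
mkdir -p pics; ls
cat > h.py <<'E'
import numpy as np, cv2
from rig import manip
def snap(n,f):
    P=manip.camera_params(n); im=manip.snapshot(n); np.savez('pics/'+f+'.npz',K=P["intrinsics"],k=P["k1"],T=P["cam_to_world"],im=im)
    cv2.imwrite('pics/'+f+'.png',im[:,:,::-1]); return im
def load(f): return np.load('pics/'+f+'.npz')
def ray(c,u,v):
    K=c['K'];d=np.array([(u-K[0,2])/K[0,0],(v-K[1,2])/K[1,1]]);s=d.copy()
    for _ in range(20): s=d/(1+float(c['k'])*(s@s))
    T=c['T'];return T[:3,3],T[:3,:3]@np.array([*s,1])
def at(c,u,v,z):
    o,r=ray(c,u,v);return o+r*(z-o[2])/r[2]
def proj(c,p):
    T=c['T'];q=T[:3,:3].T@(np.asarray(p)-T[:3,3]);s=q[:2]/q[2];s=s*(1+float(c['k'])*(s@s));K=c['K']
    return np.array([K[0,0]*s[0]+K[0,2],K[1,1]*s[1]+K[1,2]])
E
python3 - <<'E'
from h import *
a=snap('scene','a');b=snap('side','b');w=snap('wrist','w')
cv2.imwrite('pics/ab.png',np.hstack([cv2.resize(a,(800,600))])[:,:,::-1])
cv2.imwrite('pics/bw.png',cv2.resize(np.vstack([b,w]),(450,600) if 0 else (400,600))[:,:,::-1])
cv2.imwrite('pics/b8.png',cv2.resize(b,(800,600))[:,:,::-1])
for n in('a','b','w'): print(load(n)['T'].round(3),load(n)['K'].round(1),load(n)['k'])
print(manip.observe())
E
```

```text
pics
[[-0.577  0.655 -0.488  1.194]
 [ 0.817  0.471 -0.333  0.367]
 [ 0.012 -0.59  -0.807  1.112]
 [ 0.     0.     0.     1.   ]] [[442.4   0.  256. ]
 [  0.  442.4 199.4]
 [  0.    0.    1. ]] 0.04519648949351165
[[ 0.821 -0.41   0.396  0.005]
 [-0.57  -0.6    0.561 -0.857]
 [ 0.007 -0.687 -0.727  1.105]
 [ 0.     0.     0.     1.   ]] [[493.9   0.  263.7]
 [  0.  493.9 192.4]
 [  0.    0.    1. ]] -0.0459280921028626
[[ 1.     0.    -0.001  0.551]
 [-0.    -0.945 -0.327  0.084]
 [-0.001  0.327 -0.945  0.375]
 [ 0.     0.     0.     1.   ]] [[277.3   0.  256.4]
 [  0.  277.3 194.2]
 [  0.    0.    1. ]] -0.06727453252713415
{'time_s': 0.15, 'joint_pos': array([-8.46075383e-02,  3.51124424e-01,  1.65225928e+00,  5.02696705e-07,
        1.13909247e+00, -8.45758994e-02]), 'joint_vel': array([ 0.00100042, -0.00075849, -0.00119924,  0.00078861, -0.00055695,
       -0.00039389]), 'joint_efforts': array([ 7.13946501e-04, -5.06248283e+01, -2.91500723e+01, -2.80964593e-05,
        3.35960038e-03, -3.10250061e-05]), 'tcp_pos': array([5.49754123e-01, 4.24035595e-05, 2.30882311e-01]), 'eef_rot': array([[ 3.18825355e-05,  9.99999612e-01, -8.80313922e-04],
       [ 9.99999997e-01, -3.18164206e-05,  7.51176426e-05],
       [ 7.50896050e-05, -8.80316314e-04, -9.99999610e-01]]), 'contact_force': array([0.45412292, 0.08674736, 0.41267113]), 'ft_torque': array([-0.00792709, -0.04388549,  0.01120314]), 'finger_force': 0.0, 'finger_gap': 0.9994686455646917}
```

View pics/ab.png

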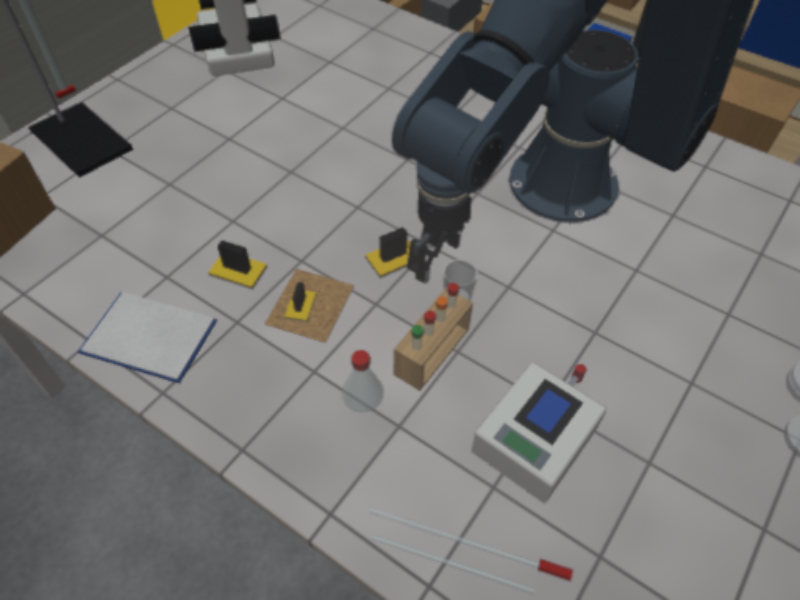

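View pics/b8.png

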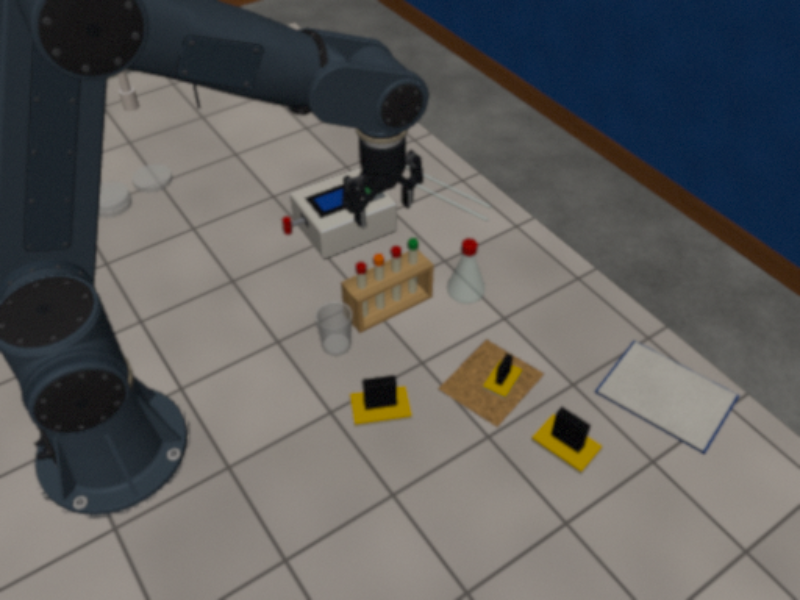

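The scene shows three yellow tiles with black grips: (237,265) and (390,250) on the bench, and (300,300) on the cork mat. The mat one is my candidate, pending a size check. Other red things are the reader knob at (580,373), the stoppers at (453,290), (430,317) and (361,360), and the screwdriver handle at (555,570). The reader's blue window is at (549,410). I'll measure these next.

```bash
cat > m.py <<'E'
from h import *
def blobs(n,lo,hi,amin=15):
    c=load(n);hsv=cv2.cvtColor(c['im'],cv2.COLOR_RGB2HSV);m=cv2.inRange(hsv,lo,hi)
    cs,_=cv2.findContours(m,cv2.RETR_EXTERNAL,cv2.CHAIN_APPROX_NONE)
    return c,[q[:,0] for q in cs if cv2.contourArea(q)>amin]
def rect(c,q,z):
    p=np.array([at(c,u,v,z)[:2] for u,v in q],np.float32);r=cv2.minAreaRect(p*1000);return p,r
E
python3 - <<'E'
from m import *
for n in 'ab':
  for name,lo,hi,z in (('yellow',(20,120,80),(35,255,255),.010),('blue',(105,120,60),(130,255,255),.084),('red',(0,130,60),(8,255,255),.08),('red2',(172,130,60),(180,255,255),.08),('cork',(8,60,60),(19,160,220),.004)):
    c,B=blobs(n,lo,hi)
    for q in B:
      if len(q)>400: continue
      p,r=rect(c,q,z); print(n,name,(q.mean(0)*1.5625).round(),np.round(r[0]),np.round(r[1]),round(r[2],1))
a=cv2.resize(load('a')['im'][150:320,120:400],(800,486),interpolation=cv2.INTER_CUBIC)
cv2.imwrite('pics/crop.png',a[:,:,::-1])
E
```

```text
a yellow [300. 306.] [ 629. -261.] [73. 48.] 24.4
a yellow [238. 271.] [ 633. -424.] [ 66. 100.] 13.7
a yellow [391. 258.] [ 419. -183.] [65. 99.] 63.5
a yellow [174.  14.] [   47. -1184.] [201. 128.] 55.4
a blue [548. 410.] [594. 261.] [45. 70.] 87.4
a blue [610.  31.] [-485. -135.] [ 30. 106.] 6.3
a blue [776.  31.] [-735.  193.] [308. 140.] 17.2
a red [555. 569.] [817. 390.] [13. 45.] 17.1
a red [580. 369.] [487. 268.] [13. 14.] 35.8
a red [360. 358.] [694. -58.] [26. 25.] 36.8
a red [429. 316.] [547. -10.] [22. 14.] 33.6
a red [453. 287.] [465. -11.] [16. 21.] 85.9
a red [64. 91.] [  506. -1068.] [21. 44.] 78.0
a cork [434. 333.] [533.  -5.] [229.  91.] 0.2
a cork [309. 305.] [ 613. -249.] [149. 128.] 15.7
a cork [ 11. 156.] [  685. -1087.] [102.  61.] 67.5
a cork [761. 106.] [-551.  276.] [405. 205.] 10.1
a cork [477.  19.] [-455. -508.] [172.  47.] 7.7
a cork [623.  12.] [-728. -191.] [160. 117.] 9.7
a cork [404.   4.] [-372. -716.] [ 73. 110.] 36.3
b yellow [565. 443.] [ 630. -424.] [ 67. 101.] 13.5
b yellow [380. 406.] [ 415. -184.] [ 68. 100.] 65.3
b yellow [501. 378.] [ 627. -259.] [77. 50.] 24.5
b blue [330. 199.] [590. 263.] [48. 67.] 86.7
b red [360. 267.] [532.  62.] [26. 15.] 57.7
b red [396. 251.] [613.  62.] [31. 18.] 55.8
b red [469. 247.] [740. -11.] [46. 28.] 52.6
b red [286. 224.] [474. 249.] [49. 13.] 61.5
b cork [491. 382.] [ 610. -250.] [151. 129.] 15.7
b cork [388. 285.] [588.  65.] [225. 169.] 0.8
```

View pics/crop.png

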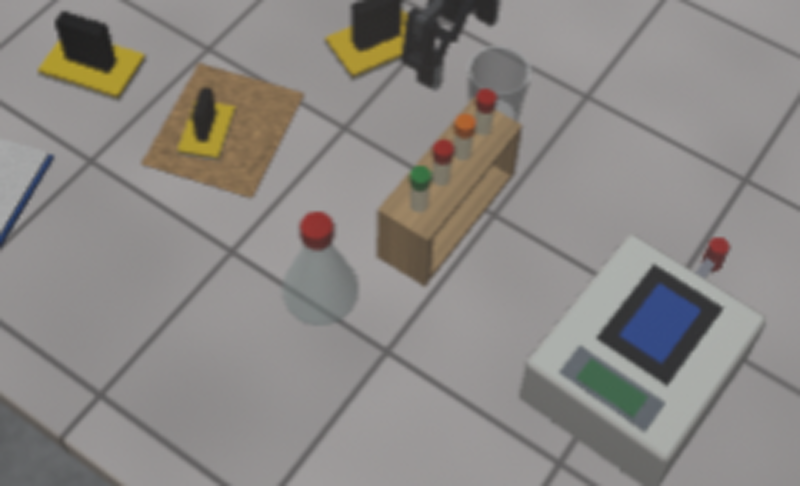

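The crop confirms the choice: the tile on the mat at (204,125) measures about 73 x 48 mm (wanted 70 x 45), while the other two are about 100 x 66. The window measures 70 x 45 at about (0.592, 0.262), with the reader turned about −3°. The knob measures close to where that predicts, (0.482, 0.268).

Next I move over the knob while working out where the obstacles are.

```bash
python3 - <<'E'
from m import *
a,b=load('a'),load('b')
def tri(p,q):
    o1,r1=ray(a,*(np.array(p)/1.5625));o2,r2=ray(b,*(np.array(q)/1.5625))
    t=np.linalg.lstsq(np.c_[r1,-r2],o2-o1,rcond=None)[0];x,y=o1+r1*t[0],o2+r2*t[1];return ((x+y)/2).round(3),np.linalg.norm(x-y).round(4)
for n,p,q in(('tubeR',(429,316),(396,251)),('tubeEnd',(453,287),(360,267)),('flask',(360,358),(469,247)),('knob',(580,371),(286,224)),('beakerrim',(460,270),(334,312))): print(n,tri(p,q))
for n in 'ab':
    for lo,hi,z in(((20,120,80),(35,255,255),.012),((105,120,60),(130,255,255),.084)):
        c,B=blobs(n,lo,hi)
        for q in B:
            p,r=rect(c,q,z)
            if 60<max(r[1])<80 and r[0][0]>500: print(n,np.round(r[0],1),np.round(r[1],1),round(r[2],1))
E
python3 -m handwheel '[[[0.085,0.027,-0.006,0,0,0,0],[0.085,0.027,-0.007,0,0,0,0],[0.085,0.027,-0.007,0,0,0,0],[0.085,0.027,-0.007,0,0,0,0],[0.085,0.027,-0.007,0,0,0,0]]]' 40
python3 -m handwheel '[[[0.085,0.027,-0.007,0,0,0,0],[0.085,0.027,-0.007,0,0,0,0],[0.085,0.027,-0.007,0,0,0,0],[0.085,0.027,-0.007,0,0,0,0],[0.085,0.027,-0.007,0,0,0,0]]]'
python3 -m handwheel '[[[0.085,0,0,0,0,0,-8],[0.085,0,0,0,0,0,-8],[0.085,0,0,0,0,0,-8],[0.085,0,0,0,0,0,-8],[0.085,0,0,0,0,0,-8]]]'
python3 -m handwheel '[[[0.085,0,0,0,0,0,-8],[0.085,0,0,0,0,0,-8],[0.085,0,0,0,0,0,-8],[0.085,0,0,0,0,0,-8],[0.085,0,0,0,0,0,-8]]]'
python3 -m handwheel '[[[0.085,0,0,0,0,0,-7],[0.085,0,0,0,0,0,0],[0.085,0,0,0,0,0,0],[0.085,0,0,0,0,0,0],[0.085,0,0,0,0,0,0]]]'
python3 - <<'E'
from m import *
snap('wrist','w2')
cv2.imwrite('pics/w2b.png',cv2.resize(load('w2')['im'],(800,600))[:,:,::-1])
for lo,hi,z in (((105,120,60),(130,255,255),.084),((0,130,60),(8,255,255),.08),((172,130,60),(180,255,255),.08)):
    c,B=blobs('w2',lo,hi)
    for q in B: p,r=rect(c,q,z);print((q.mean(0)*1.5625).round(),np.round(r[0],1),np.round(r[1],1),round(r[2],1))
E
```

```text
tubeR (array([0.581, 0.011, 0.135]), np.float64(0.001))
tubeEnd (array([0.504, 0.011, 0.137]), np.float64(0.0014))
flask (array([ 0.712, -0.042,  0.117]), np.float64(0.0011))
knob (array([0.482, 0.268, 0.065]), np.float64(0.0004))
beakerrim (array([ 0.428, -0.018,  0.09 ]), np.float64(0.0005))
a [ 629.6 -260.2] [73.3 48.3] 24.4
a [594.4 260.6] [44.7 70. ] 87.4
b [ 625.9 -259.7] [77.1 50.2] 24.5
b [590.  262.6] [48.5 67.2] 86.7
time_s: 0.65
tcp_pos: [0.5155, 0.136, 0.2311]
eef_rot: [[0.0, 1.0, -0.0], [1.0, -0.0, -0.0], [-0.0, -0.0, -1.0]]
contact_force: [0.7, -0.6, -0.4]
finger_gap: 0.994
finger_force: 0.0
time_s: 1.15
tcp_pos: [0.4805, 0.2711, 0.2311]
eef_rot: [[0.0, 1.0, -0.0], [1.0, -0.0, -0.0], [-0.0, -0.0, -1.0]]
contact_force: [0.3, -0.6, 0.4]
finger_gap: 0.996
finger_force: 0.0
time_s: 1.65
tcp_pos: [0.4809, 0.27, 0.2311]
eef_rot: [[-0.647, 0.762, -0.0], [0.762, 0.647, -0.0], [0.0, -0.0, -1.0]]
contact_force: [0.3, -0.1, -0.7]
finger_gap: 0.997
finger_force: 0.0
time_s: 2.15
tcp_pos: [0.4808, 0.27, 0.2311]
eef_rot: [[-0.986, 0.168, -0.001], [0.168, 0.986, -0.0], [0.0, -0.0, -1.0]]
contact_force: [0.7, 0.6, -0.6]
finger_gap: 0.994
finger_force: 0.0
time_s: 2.65
tcp_pos: [0.481, 0.27, 0.2312]
eef_rot: [[-0.999, 0.054, -0.0], [0.054, 0.999, -0.0], [0.0, -0.0, -1.0]]
contact_force: [-0.7, 0.5, -0.2]
finger_gap: 0.997
finger_force: 0.0
[397. 418.] [594.9 260.7] [45.8 69.7] 86.8
[516. 526.] [718.  363.3] [18.3 29.4] 20.4
[ 40. 457.] [624.9 -59.6] [24.7 34.1] 88.7
[  5. 366.] [536.1 -54.3] [12.6 24.7] 67.8
[396. 278.] [480.4 267.2] [17.8 25.2] 86.2
```

View pics/w2b.png

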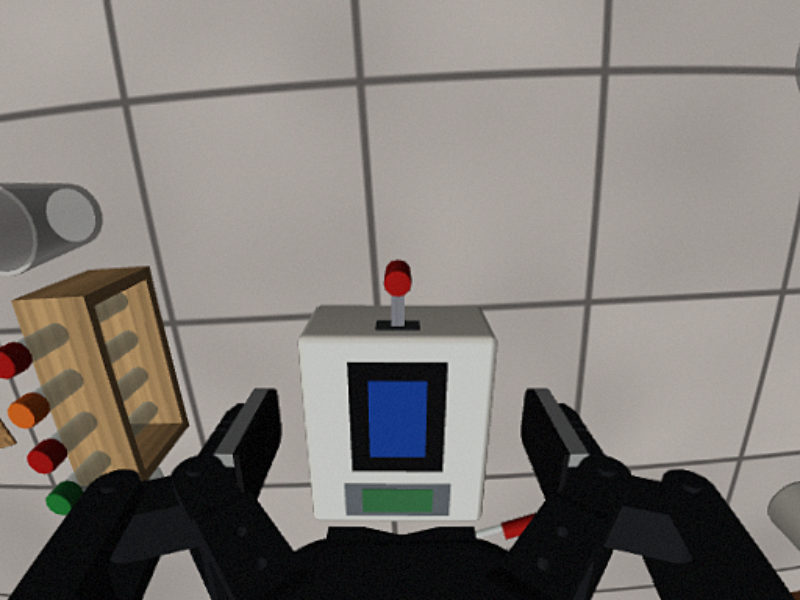

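The wrist view shows the knob at (396,278) and the window at (397,418), with the fingers clear and well aligned to the reader. I descend and pinch the knob.

```bash
python3 -m handwheel '[[[0.06,-0.002,-0.003,0.025,0,0,0],[0.06,0,0,0.025,0,0,0],[0.06,0,0,0.025,0,0,0],[0.06,0,0,0.025,0,0,0],[0.06,0,0,0.025,0,0,0]]]'
python3 -m handwheel '[[[0.06,0,0,0.015,0,0,0],[0.06,0,0,0.015,0,0,0],[0.06,0,0,0.015,0,0,0],[0.06,0,0,0.015,0,0,0],[0.06,0,0,0,0,0,0]]]'
python3 -m handwheel '[[[0,0,0,0,0,0,0],[0,0,0,0,0,0,0],[0,0,0,0,0,0,0],[0,0,0,0,0,0,0],[0,0,0,0,0,0,0]]]' 40
```

```text
time_s: 3.2
tcp_pos: [0.4828, 0.2669, 0.1054]
eef_rot: [[-0.999, 0.053, 0.0], [0.053, 0.999, 0.0], [-0.0, 0.0, -1.0]]
contact_force: [0.0, -0.3, -0.2]
finger_gap: 0.706
finger_force: 0.0
time_s: 3.7
tcp_pos: [0.4819, 0.2665, 0.0444]
eef_rot: [[-0.999, 0.053, -0.003], [0.053, 0.999, -0.001], [0.003, -0.001, -1.0]]
contact_force: [-0.7, -0.2, -0.7]
finger_gap: 0.703
finger_force: 0.0
time_s: 4.2
tcp_pos: [0.4832, 0.2673, 0.0471]
eef_rot: [[-0.999, 0.052, 0.001], [0.052, 0.999, 0.001], [-0.001, 0.001, -1.0]]
contact_force: [-1.1, 1.3, 6.2]
finger_gap: 0.225
finger_force: 39.1
```

```bash
python3 -m handwheel '[[[0,0.006,0,0,0,0,0],[0,0.006,0,0,0,0,0],[0,0.006,0,0,0,0,0],[0,0.006,0,0,0,0,0],[0,0.004,0,0,0,0,0]]]'
python3 -m handwheel '[[[0,0.002,0,0,0,0,0],[0,0.001,0,0,0,0,0],[0,0,0,0,0,0,0],[0,0,0,0,0,0,0],[0,0,0,0,0,0,0]]]'
```

```text
time_s: 4.7
tcp_pos: [0.4553, 0.2689, 0.0471]
eef_rot: [[-0.999, 0.052, 0.003], [0.052, 0.999, 0.001], [-0.002, 0.001, -1.0]]
contact_force: [2.6, 1.2, 5.3]
finger_gap: 0.22
finger_force: 39.5
time_s: 5.2
tcp_pos: [0.4532, 0.269, 0.0471]
eef_rot: [[-0.999, 0.052, 0.004], [0.052, 0.999, 0.001], [-0.004, 0.002, -1.0]]
contact_force: [6.8, 0.8, 2.9]
finger_gap: 0.221
finger_force: 39.3
```

It travelled 30 mm and the force rose at the end, so the knob is at its outer stop. Pushing home.

```bash
python3 -m handwheel '[[[0,-0.006,0,0,0,0,0],[0,-0.006,0,0,0,0,0],[0,-0.006,0,0,0,0,0],[0,-0.006,0,0,0,0,0],[0,-0.006,0,0,0,0,0]]]'
python3 -m handwheel '[[[0,-0.002,0,0,0,0,0],[0,-0.001,0,0,0,0,0],[0,-0.001,0,0,0,0,0],[0,0,0,0,0,0,0],[0,0,0,0,0,0,0]]]'
```

```text
time_s: 5.7
tcp_pos: [0.4817, 0.2673, 0.047]
eef_rot: [[-0.999, 0.052, 0.0], [0.052, 0.999, 0.001], [-0.0, 0.001, -1.0]]
contact_force: [-3.2, 1.7, 10.4]
finger_gap: 0.223
finger_force: 40.2
time_s: 6.2
tcp_pos: [0.4834, 0.2672, 0.047]
eef_rot: [[-0.999, 0.052, -0.004], [0.052, 0.999, -0.0], [0.004, -0.0, -1.0]]
contact_force: [-15.2, 3.7, 19.3]
finger_gap: 0.22
finger_force: 41.2
```

```bash
python3 -m handwheel '[[[0.06,0,0,0,0,0,0],[0.06,0,0,0,0,0,0],[0.06,0,0,0,0,0,0],[0.06,0,0,0,0,0,0],[0.06,0,0,-0.01,0,0,0]]]'
python3 -m handwheel '[[[0.06,0,0,-0.04,0,0,0],[0.06,0,0,-0.04,0,0,0],[0.06,0,0,-0.04,0,0,0],[0.06,0,0,-0.04,0,0,0],[0.06,0,0,-0.04,0,0,0]]]'
for i in 1; do python3 - <<'E'
from m import *
snap('wrist','w3')
for lo,hi,z in (((105,120,60),(130,255,255),.084),((172,130,60),(180,255,255),.08)):
    c,B=blobs('w3',lo,hi)
    for q in B: p,r=rect(c,q,z);print((q.mean(0)*1.5625).round(),np.round(r[0],1),np.round(r[1],1),round(r[2],1))
E
done
```

```text
time_s: 6.7
tcp_pos: [0.4851, 0.2663, 0.0555]
eef_rot: [[-0.999, 0.053, -0.002], [0.053, 0.999, -0.001], [0.002, -0.001, -1.0]]
contact_force: [0.5, 0.6, 0.1]
finger_gap: 0.701
finger_force: 0.0
time_s: 7.2
tcp_pos: [0.4855, 0.2666, 0.2588]
eef_rot: [[-0.999, 0.052, 0.001], [0.052, 0.999, 0.0], [-0.001, 0.0, -1.0]]
contact_force: [1.5, 0.9, -0.4]
finger_gap: 0.701
finger_force: 0.0
[401. 397.] [597.5 260.5] [46.2 74.6] 87.0
```

```bash
python3 -m handwheel '[[[0.085,-0.008,-0.026,0,0,0,0],[0.085,-0.008,-0.026,0,0,0,0],[0.085,-0.008,-0.026,0,0,0,0],[0.085,-0.008,-0.026,0,0,0,0],[0.085,-0.008,-0.026,0,0,0,0]]]'
python3 -m handwheel '[[[0.085,-0.009,-0.026,0,0,0,0],[0.085,-0.009,-0.026,0,0,0,0],[0.085,-0.009,-0.026,0,0,0,0],[0.085,-0.009,-0.026,0,0,0,0],[0.085,-0.009,-0.026,0,0,0,0]]]'
python3 -m handwheel '[[[0.085,-0.008,-0.026,0,0,0,0],[0.085,-0.008,-0.026,0,0,0,0],[0.085,-0.008,-0.026,0,0,0,0],[0.085,-0.008,-0.026,0,0,0,0],[0.085,-0.008,-0.026,0,0,0,0]]]'
python3 -m handwheel '[[[0.085,-0.009,-0.026,0,0,0,0],[0.085,-0.009,-0.026,0,0,0,0],[0.085,-0.009,-0.026,0,0,0,0],[0.085,-0.009,-0.026,0,0,0,0],[0.085,-0.009,-0.026,0,0,0,0]]]'
python3 -m handwheel '[[[0.085,0,0,0,0,0,-7],[0.085,0,0,0,0,0,-7],[0.085,0,0,0,0,0,-7],[0.085,0,0,0,0,0,-6.5],[0.085,0,0,0,0,0,0]]]'
python3 - <<'E'
from m import *
snap('wrist','w4');print(manip.observe()['tcp_pos'])
cv2.imwrite('pics/w4b.png',cv2.resize(load('w4')['im'],(800,600))[:,:,::-1])
c,B=blobs('w4',(20,120,80),(35,255,255))
for q in B: p,r=rect(c,q,.012);print((q.mean(0)*1.5625).round(),np.round(r[0],1),np.round(r[1],1),round(r[2],1))
E
```

```text
time_s: 7.75
tcp_pos: [0.519, 0.1337, 0.2568]
eef_rot: [[-0.999, 0.052, 0.0], [0.052, 0.999, 0.0], [-0.0, 0.0, -1.0]]
contact_force: [-0.1, 0.0, -0.4]
finger_gap: 0.996
finger_force: 0.0
time_s: 8.25
tcp_pos: [0.5572, 0.0015, 0.2567]
eef_rot: [[-0.999, 0.052, 0.0], [0.052, 0.999, -0.0], [-0.0, -0.0, -1.0]]
contact_force: [-0.2, 0.4, -0.2]
finger_gap: 0.998
finger_force: 0.0
time_s: 8.75
tcp_pos: [0.5903, -0.1304, 0.2567]
eef_rot: [[-0.999, 0.053, 0.0], [0.053, 0.999, -0.0], [-0.0, -0.0, -1.0]]
contact_force: [0.2, -0.2, 0.3]
finger_gap: 0.995
finger_force: 0.0
time_s: 9.25
tcp_pos: [0.6284, -0.2626, 0.2567]
eef_rot: [[-0.999, 0.053, 0.0], [0.053, 0.999, -0.0], [-0.0, -0.0, -1.0]]
contact_force: [-0.5, -0.3, 0.0]
finger_gap: 0.995
finger_force: 0.0
time_s: 9.75
tcp_pos: [0.6282, -0.2614, 0.2566]
eef_rot: [[-0.909, -0.416, 0.0], [-0.416, 0.909, -0.0], [-0.0, -0.0, -1.0]]
contact_force: [1.0, 0.2, -0.6]
finger_gap: 0.995
finger_force: 0.0
[ 0.62828176 -0.26142667  0.25658039]
[403. 250.] [ 628.2 -259.9] [71.6 45.4] 24.0
[230. 179.] [ 631.2 -425.1] [ 64.6 100.6] 14.0
[595.  62.] [ 416.6 -184.1] [ 64.8 100.8] 65.4
```

View pics/w4b.png

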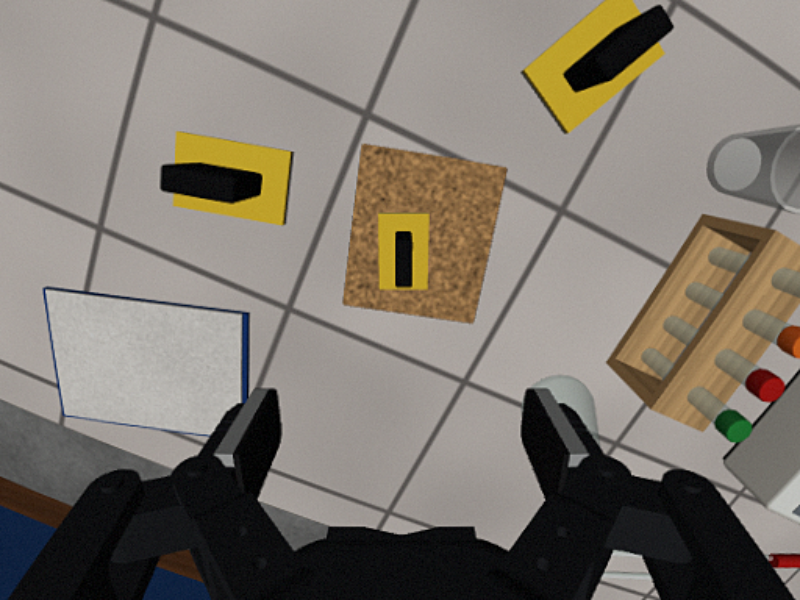

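The wrist view shows the tile on the mat at (403,250), 71.6 x 45.4 mm, at (0.628, −0.260) and 24.0°. The tool is 1.5 mm and 0.6° off, and the grip is upright between the finger lines. I descend and grasp.

```bash
python3 -m handwheel '[[[0.06,0,0.0015,0.035,0,0,0.5],[0.06,0,0,0.035,0,0,0],[0.06,0,0,0.035,0,0,0],[0.06,0,0,0.035,0,0,0],[0.06,0,0,0.03,0,0,0]]]'
python3 -m handwheel '[[[0.06,0,0,0.02,0,0,0],[0.06,0,0,0.02,0,0,0],[0.06,0,0,0.015,0,0,0],[0.06,0,0,0.006,0,0,0],[0.06,0,0,0,0,0,0]]]'
python3 -m handwheel '[[[0,0,0,0,0,0,0],[0,0,0,0,0,0,0],[0,0,0,0,0,0,0],[0,0,0,0,0,0,0],[0,0,0,0,0,0,0]]]' 50
```

```text
time_s: 10.3
tcp_pos: [0.6273, -0.2598, 0.0847]
eef_rot: [[-0.915, -0.403, -0.001], [-0.403, 0.915, 0.0], [0.001, 0.001, -1.0]]
contact_force: [-0.3, 0.4, -0.0]
finger_gap: 0.704
finger_force: 0.0
time_s: 10.8
tcp_pos: [0.6276, -0.26, 0.0249]
eef_rot: [[-0.914, -0.406, -0.001], [-0.406, 0.914, 0.0], [0.001, 0.001, -1.0]]
contact_force: [-0.9, 0.1, 0.2]
finger_gap: 0.701
finger_force: 0.0
time_s: 11.3
tcp_pos: [0.6281, -0.2602, 0.026]
eef_rot: [[-0.914, -0.407, 0.001], [-0.407, 0.914, -0.0], [-0.001, -0.001, -1.0]]
contact_force: [-0.9, 1.1, 6.2]
finger_gap: 0.156
finger_force: 50.3
```

```bash
python3 -m handwheel '[[[0,0,0,-0.01,0,0,0],[0,0,0,-0.02,0,0,0],[0,0,0,-0.03,0,0,0],[0,0,0,-0.03,0,0,0],[0,0,0,-0.03,0,0,0]]]'
python3 -m handwheel '[[[0,0,0,-0.03,0,0,0],[0,0,0,-0.03,0,0,0],[0,0,0,-0.025,0,0,0],[0,0,0,-0.01,0,0,0],[0,0,0,0,0,0,0]]]'
python3 -m handwheel '[[[0,0,0,0,0,0,5],[0,0,0,0,0,0,7],[0,0,0,0,0,0,7],[0,0,0,0,0,0,5],[0,0,0,0,0,0,3.1]]]'
python3 -m handwheel '[[[0,0,0,0,0,0,0],[0,0,0,0,0,0,0],[0,0,0,0,0,0,0],[0,0,0,0,0,0,0],[0,0,0,0,0,0,0]]]'
python3 - <<'E'
from m import *
snap('wrist','w5');snap('side','b5')
cv2.imwrite('pics/w5b.png',np.hstack([load('w5')['im'],load('b5')['im']])[:,:,::-1][:, :])
cv2.imwrite('pics/w5b.png',cv2.resize(cv2.imread('pics/w5b.png'),(800,300)))
E
```

```text
time_s: 11.8
tcp_pos: [0.6275, -0.2599, 0.1468]
eef_rot: [[-0.914, -0.407, -0.0], [-0.407, 0.914, 0.0], [0.0, 0.0, -1.0]]
contact_force: [1.5, -0.0, -1.3]
finger_gap: 0.162
finger_force: 49.4
time_s: 12.3
tcp_pos: [0.628, -0.2602, 0.2415]
eef_rot: [[-0.914, -0.407, 0.002], [-0.407, 0.914, -0.001], [-0.001, -0.002, -1.0]]
contact_force: [0.3, 0.7, -1.5]
finger_gap: 0.156
finger_force: 49.4
time_s: 12.8
tcp_pos: [0.6271, -0.2597, 0.2381]
eef_rot: [[-0.998, 0.058, -0.003], [0.058, 0.998, 0.001], [0.003, 0.001, -1.0]]
contact_force: [-0.4, 0.1, -1.6]
finger_gap: 0.158
finger_force: 49.4
time_s: 13.3
tcp_pos: [0.6277, -0.26, 0.2402]
eef_rot: [[-0.999, 0.054, -0.0], [0.054, 0.999, 0.0], [0.0, 0.0, -1.0]]
contact_force: [0.4, -1.3, -1.7]
finger_gap: 0.156
finger_force: 49.4
```

View pics/w5b.png

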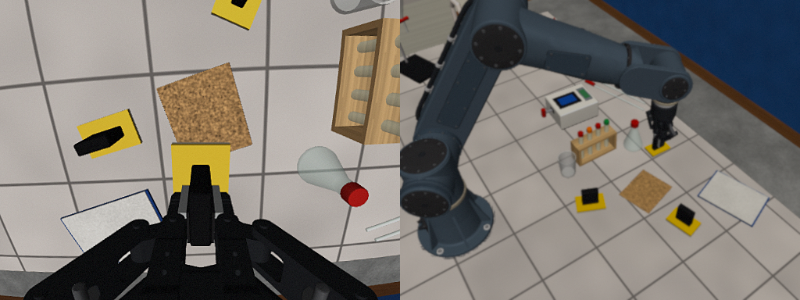

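The tile is in the gripper at about (200,170) in the left picture and the mat is empty. I check how it sits in the hand, from its visible front edge, while carrying it over to the reader.

```bash
python3 - <<'E'
from m import *
s=manip.observe();R=s['eef_rot'];t=s['tcp_pos']
c,B=blobs('w5',(20,120,80),(35,255,255))
for q in B:
    p=np.array([at(c,u,v,t[2]-.014) for u,v in q]);l=(p-t)@R
    if abs(l[:,1]).max()<.05:
        f=l[l[:,0]>l[:,0].max()-.006]
        f=l[abs(l[:,1])<.015]; g=[l[(abs(l[:,1]-y)<.003),0].max() for y in(-.015,0,.015)]
        print(q.mean(0)*1.5625,'xmax',np.round(g,4),'y',l[:,1].min().round(4),l[:,1].max().round(4))
E
python3 -m handwheel '[[[0,0.004,0.015,0,0,0,0],[0,0.006,0.022,0,0,0,0],[0,0.008,0.027,0,0,0,0],[0,0.008,0.027,0,0,0,0],[0,0.008,0.027,0,0,0,0]]]'
python3 -m handwheel '[[[0,0.004,0.027,0,0,0,0],[0,0.004,0.027,0,0,0,0],[0,0.004,0.027,0,0,0,0],[0,0.004,0.027,0,0,0,0],[0,0.004,0.027,0,0,0,0]]]'
python3 -m handwheel '[[[0,0.002,0.027,0,0,0,0],[0,0.002,0.027,0,0,0,0],[0,0.002,0.027,0,0,0,0],[0,0.002,0.027,0,0,0,0],[0,0.002,0.027,0,0,0,0]]]'
python3 -m handwheel '[[[0,0,0.025,0,0,0,0],[0,0,0.02,0,0,0,0],[0,0,0.015,0,0,0,0],[0,0,0.008,0,0,0,0],[0,0,0,0,0,0,0]]]'
python3 - <<'E'
from m import *
snap('wrist','w6');s=manip.observe();R=s['eef_rot'];t=s['tcp_pos'];print(t)
d=R.T@(np.array([.594,.261,t[2]])-t);print('tool shift',d.round(4),np.degrees(np.arctan2(R[1,1],R[0,1]))-90)
E
```

```text
[400.83204334 333.49458204] xmax [0.0355 0.0355 0.0355] y -0.0228 0.0226
time_s: 13.9
tcp_pos: [0.5995, -0.1386, 0.2404]
eef_rot: [[-0.999, 0.054, 0.0], [0.054, 0.999, 0.0], [-0.0, 0.0, -1.0]]
contact_force: [0.9, 0.6, -2.8]
finger_gap: 0.153
finger_force: 49.4
time_s: 14.4
tcp_pos: [0.5869, -0.0027, 0.2405]
eef_rot: [[-0.999, 0.054, 0.0], [0.054, 0.999, 0.0], [-0.0, 0.0, -1.0]]
contact_force: [0.5, 0.2, -1.7]
finger_gap: 0.157
finger_force: 49.4
time_s: 14.9
tcp_pos: [0.5841, 0.1326, 0.2405]
eef_rot: [[-0.999, 0.054, 0.0], [0.054, 0.999, 0.0], [-0.0, 0.0, -1.0]]
contact_force: [1.0, 0.2, -1.6]
finger_gap: 0.157
finger_force: 49.4
time_s: 15.4
tcp_pos: [0.5883, 0.1995, 0.2403]
eef_rot: [[-0.999, 0.053, -0.0], [0.053, 0.999, 0.0], [0.0, 0.0, -1.0]]
contact_force: [0.9, -0.4, -1.9]
finger_gap: 0.162
finger_force: 49.4
[0.58836161 0.19867082 0.24023865]
tool shift [-0.0023  0.0625 -0.    ] -3.078618779119523Traceback (most recent call last):
  File "<stdin>", line 8, in <module>
    return umr_maximum(a, axis, None, out, keepdims, initial, where)
ValueError: zero-size array to reduction operation maximum which has no identity
```

The tile is centred in the hand within 0.5 mm. I finish the traverse and descend in stages.

```bash
python3 -m handwheel '[[[0,-0.0005,0.0125,0,0,0,0],[0,-0.0005,0.02,0,0,0,0],[0,-0.0005,0.018,0,0,0,0],[0,-0.0005,0.009,0,0,0,0],[0,-0.0003,0.003,0,0,0,0]]]'
python3 -m handwheel '[[[0,0,0,0.015,0,0,0],[0,0,0,0.025,0,0,0],[0,0,0,0.025,0,0,0],[0,0,0,0.015,0,0,0],[0,0,0,0.01,0,0,0]]]'
python3 -m handwheel '[[[0,0,0,0,0,0,0],[0,0,0,0,0,0,0],[0,0,0,0,0,0,0],[0,0,0,0,0,0,0],[0,0,0,0,0,0,0]]]'
python3 - <<'E'
from m import *
w=snap('wrist','w7');a=snap('scene','a7');b=snap('side','b7');s=manip.observe();R=s['eef_rot'];t=s['tcp_pos'];print(t)
cr=[cv2.resize(x,(400,400),interpolation=cv2.INTER_CUBIC) for x in (a[205:325,295:415],b[85:185,165:265])]
cv2.imwrite('pics/v7.png',np.hstack(cr)[:,:,::-1])
E
```

```text
time_s: 15.95
tcp_pos: [0.594, 0.2626, 0.24]
eef_rot: [[-0.999, 0.053, -0.0], [0.053, 0.999, -0.0], [0.0, -0.0, -1.0]]
contact_force: [0.6, 1.1, -1.9]
finger_gap: 0.159
finger_force: 49.4
time_s: 16.45
tcp_pos: [0.5937, 0.2604, 0.1485]
eef_rot: [[-0.999, 0.055, -0.002], [0.055, 0.999, -0.001], [0.002, -0.001, -1.0]]
contact_force: [-0.7, 0.3, -1.1]
finger_gap: 0.159
finger_force: 49.4
time_s: 16.95
tcp_pos: [0.5944, 0.2611, 0.1509]
eef_rot: [[-0.999, 0.054, 0.001], [0.054, 0.999, 0.0], [-0.001, 0.0, -1.0]]
contact_force: [-0.2, -0.2, -1.8]
finger_gap: 0.157
finger_force: 49.4
[0.59423926 0.26105881 0.15049366]
```

View pics/v7.png

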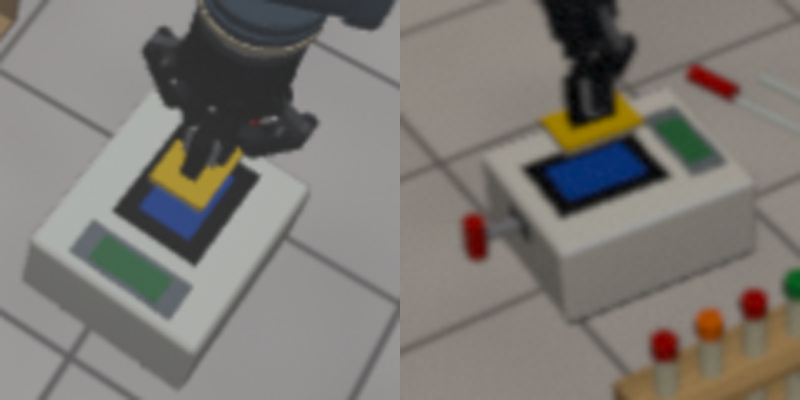

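View pics/w7.png

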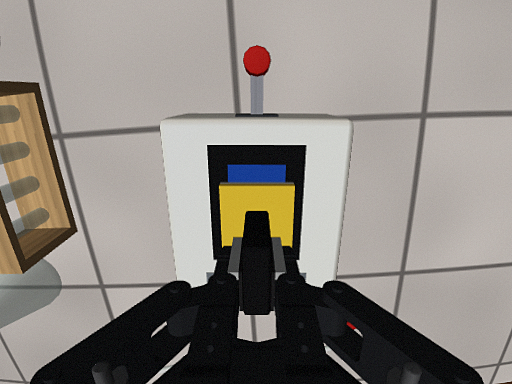

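The tile sits above the blue window in both views: parallel, and laterally centred (wrist view: blue centre column about 256.5, yellow about 257). The knob is home at (257,60). I check the fore-aft offset from the near edges of the window and bezel.

Run:
```python
from m import *
s=manip.observe();R=s['eef_rot'];t=s['tcp_pos']
c=load('w7')
for n,u,v,z,e in(('win',257,164.5,.084,.035),('bez',257,145,.084,.050),('reader y-',169,119,.082,0),('reader y+',347,119,.082,0),('tile front top',257,184,t[2]-.014,.035),('tileL',219.5,190,t[2]-.014,0),('tileR',295,190,t[2]-.014,0),('blueL',228,170,.084,0),('blueR',285.5,170,.084,0)):
    print(n,(R.T@(at(c,u,v,z)-t)-[e,0,0]).round(4)[:2])
for n in 'ab':
    c=load(n+'7');print(n)
    for lo,hi,z in(((20,120,80),(35,255,255),t[2]-.014),((172,130,60),(180,255,255),.062),((0,130,60),(8,255,255),.062)):
        for q in blobs(n+'7',lo,hi)[1]:
            p,r=rect(c,q,z)
            if abs(r[0][0]-550)<120 and abs(r[0][1]-260)<40: print(np.round(r[0],1),np.round(r[1],1),round(r[2],1))
```

```text
win [0.     0.0003]
bez [0.0001 0.0003]
reader y- [ 0.0696 -0.0657]
reader y+ [0.0696 0.0678]
tile front top [0.0002 0.0002]
tileL [ 0.0315 -0.0223]
tileR [0.0315 0.0231]
blueL [ 0.0306 -0.0223]
blueR [0.0306 0.0226]
a
[599.7 260.4] [45.8 63.2] 87.6
b
[592.5 259. ] [49.4 70.8] 86.8
[482.1 269.1] [49.9 12.9] 61.5
```

Window and tile agree within 0.5 mm. Final descent to about 1 cm above the window.

```bash
python3 -m handwheel '[[[0,0,0,0.008,0,0,0],[0,0,0,0.008,0,0,0],[0,0,0,0.007,0,0,0],[0,0,0,0.006,0,0,0],[0,0,0,0.004,0,0,0]]]'
python3 -m handwheel '[[[0,0,0,0,0,0,0],[0,0,0,0,0,0,0],[0,0,0,0,0,0,0],[0,0,0,0,0,0,0],[0,0,0,0,0,0,0]]]'
python3 -m handwheel '[[[0,0,0,0,0,0,0],[0,0,0,0,0,0,0],[0,0,0,0,0,0,0],[0,0,0,0,0,0,0],[0,0,0,0,0,0,0]]]'
python3 - <<'E'
from m import *
s=manip.observe();R=s['eef_rot'];t=s['tcp_pos'];w=snap('wrist','w8');b=snap('side','b8s');c=load('w8')
cv2.imwrite('pics/v8.png',np.hstack([cv2.resize(w,(400,300)),cv2.resize(b[85:185,150:283],(400,300),interpolation=cv2.INTER_CUBIC)])[:,:,::-1])
q=max((q for q in blobs('w8',(20,120,80),(35,255,255))[1] if abs(q[:,0].mean()-257)<30),key=len)
print(t,q.min(0),q.max(0)); W=(q[q[:,1]<q[:,1].min()+8]);print('tile width at z:',[(z,round(float(np.linalg.norm(at(c,W[:,0].max()+.5,W[0,1],z)-at(c,W[:,0].min()-.5,W[0,1],z))),4)) for z in(.098,.103,.108)])
E
```

```text
time_s: 17.6
tcp_pos: [0.594, 0.2609, 0.1163]
eef_rot: [[-0.999, 0.054, -0.001], [0.054, 0.999, -0.0], [0.001, -0.0, -1.0]]
contact_force: [0.3, -0.8, -1.7]
finger_gap: 0.157
finger_force: 49.4
time_s: 18.1
tcp_pos: [0.5943, 0.2611, 0.1175]
eef_rot: [[-0.999, 0.054, 0.0], [0.054, 0.999, 0.0], [-0.0, 0.0, -1.0]]
contact_force: [-0.2, 1.0, -1.7]
finger_gap: 0.16
finger_force: 49.4
time_s: 18.6
tcp_pos: [0.5941, 0.261, 0.1172]
eef_rot: [[-0.999, 0.054, -0.0], [0.054, 0.999, -0.0], [0.0, -0.0, -1.0]]
contact_force: [0.3, -0.1, -1.0]
finger_gap: 0.155
finger_force: 49.4
[0.5941461  0.26100797 0.1172467 ] [219 184] [294 247]
tile width at z: [(0.098, 0.0468), (0.103, 0.0453), (0.108, 0.0439)]
```

View pics/v8.png

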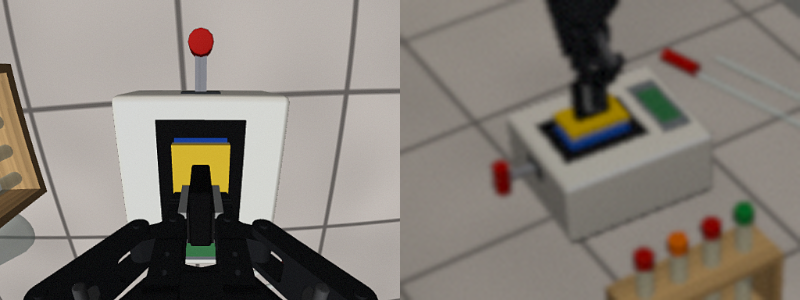

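The tile hovers level about 11 mm above the window. Blue shows evenly around it, the knob is in, and nothing has been disturbed. Handing in.

```bash
python3 -c "
from rig import manip
print(manip.hand_in())"
```

```text
the job is handed in; nothing more can be done
None
```

The job is handed in (no verdict was returned): the shutter was pulled fully out to its stop and pushed home, and the gripper holds the tile level, centred and parallel about 11 mm above the window, with the rack, flask and beaker not touched.

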